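Set the grinder and shut its chamber

ROBOT

A 7-joint arm with a two-finger parallel gripper is mounted at the origin on the work surface; the furniture and walls round the work are solid. World frame = base frame: x ahead of the robot, y to its left, z up, the work surface at z = 0. Lengths are in m, angles in rad, forces in N, time in s.
With the tool pointing down it reaches from about 0.425 to 0.8 m from the base axis. Payload 8.3 kg.
Tool frame: the origin (TCP) lies between the finger pads; the fingertips stand 25 mm ahead of it and the grasp point (between the pads) lies 6 mm ahead of it; x points along the fingers, z is the direction in which the jaws open and shut, and the axes are right-handed (so a half turn about x gives the same grasp; the last joint's range is limited). The gripper opens to 85 mm and grips with 20 to 120 N. Pads are 22 mm wide; open, the fingers measure 114 mm over their backs; the gripper's body (76 mm by 85 mm) begins 54 mm behind the grasp point. The pads swing forward as they close: fully open they stand 13 mm farther back than shut.
Start: joints at [-1.195, 0.383, 0.016, 1.37, -0.006, 1.388, -0.046], TCP at [0.265, 0.566, 0.256] pointing down, gripper open.
Joint ranges: [-2.95, 2.95], [-0.25, 2.06], [-1.52, 1.56], [0.18, 2.33], [-1.44, 4.58], [0.02, 2.06], [-3.01, 3.01]. Speed limits (rad/s): [2.39, 2.39, 3.01, 3.01, 3.14, 3.14, 3.14].

INTERFACE

Orientations are given as a unit quaternion [w, x, y, z].
In Python, from plant import robot gives the robot as it stands.
- The arm moves only by the shell command python3 -m pendant 'ROWS' [OPENING] [FORCE]. ROWS is JSON, a list of rows, each an object of numbers: "tx", "ty", "tz": the shift along the tool's x, y, z in units of 400 mm (1.0 is 400 mm); "yaw": the turn about the tool's x in units of 180 degrees (1.0 is 180 degrees). A call has 1 to 5 rows; each row is the pose to reach, as a shift and turn from the pose measured when the call began, along the tool's axes at that moment, turning the shorter way round; what a row does not reach only later rows make up. A row lasts 1/10 s, in which the tool goes at most 50 mm and 8.59 degrees, less where a joint would pass 70% of its speed; a pose out of reach is approached as far as the arm can. A call with a number of a shift or a turn outside -1 to 1 is refused whole. A call with a gripper value outside its range is refused whole. OPENING is the closure in counts, from 0 (fully open) to 255 (shut), set as the call begins (- or left out, the last holds). The fingers move at their own pace and stop on an object; FORCE is the grip in N (left out, the last holds). Time passes only in rows, so rows that repeat a pose let the fingers close. It gives the time, the measured TCP pose, the force and the opening at its end, in the units of the state.
- robot.get_obs(): the state, without advancing time (a new reading comes with each control period).
- robot.camera(name): name is "scene" or "top" or "wrist"; returns (picture, depth): 400x640x3 uint8, red, green, blue; 400x640 float32, m along the optical axis (not along the pixel's ray), 0 where there is no reading.
- robot.get_calibration(name): a dict with "vertical_fov" (degrees; the focal length in pixels is half the picture's height over the tangent of half this angle, whatever the lens; pixels are square), "cx", "cy" (the principal point, pixels), "k1" (the pictures are not rectified: a ray, as slopes to the right and down, at radius r is drawn at 1 + k1 r^2 times it, then the intrinsics apply), "eye" and "attitude" of the camera in the world; the wrist camera has in their place "hand_eye" (4x4, takes a point from camera to tool coordinates, whose origin is the TCP and whose axes are the tool frame's). Camera axes: x right, y up, looking along -z (the intrinsics and any distortion apply to the point x, -y, -z); pixel columns grow to the right and rows downward; lengths in m; the calibration is good to about 2 mm. A picture is of the moment at which its call begins: read the wrist's pose just before it. get_calibration takes no time and is no camera call.
- robot.hand_in(): hands the job in, once; it reports no verdict.
Trained networks look in the newest picture that a camera, given by its name, has taken for a name from the list of things; names that differ only in an ending like _2 or _b are one class to them, and where a whole thing is asked for, a point or a joint stands for the part that bears it (a point fixed in the world has none). Each returns a list of dicts, best first, with "score" (0 to 1); they miss things now and then, are a little off and sometimes report something else, mostly with a low value. They report only what shows in the picture. A call takes as long as a camera call.
- robot.look_for(camera, thing): "point" ([x, y, z] in m, in world coordinates, good to about 4 mm: the middle of the surface that is visible of it).
- robot.outline_of(camera, thing): "region" (400x640 bool, what is visible of it).
The state is a dict: "clock": time; "joint_pos": joint angles; "joint_vel": joint speeds; "joint_torque": joint torques, N m; "tool_pos": TCP position; "orientation": TCP orientation; "wrist_force": force on the tool from outside, world axes, zero at the start; "ft_torque": the same for the moment, N m; "finger_gap": finger opening in m.
Only numpy, scipy, OpenCV 4.12 (cv2) and the standard library are available. Lean on these libraries where they do the work, as an engineer would, in place of code of your own. Each camera call takes 0.05 s, during which the arm holds its last target.

TASK

Get the bench coffee grinder ready for the next batch. While its chamber door is still open, turn the round collar on the sloping panel until its pointer rests in the click stop at setting 5 (the five-dot mark); then push the chamber door shut until it snaps home on its catch. Leave the tamper, the milk pitcher and the steel basket beside the grinder where they stand.

Things in the scene. Friction and masses are not known exactly. Their poses are not given: they have to be found in the camera images.
- grinder: grey bench coffee grinder, fixed, 160 deep x 150 wide x 182 mm high; amber hopper (56 mm wide, to 260 mm high) on its top at the back. Origin: on the table, mid width; x points from its front to its back, y to its left, z up. Front face 85 mm before the origin; from 125 mm height on it a black panel slopes up and back, 28 degrees to the horizontal
- collar_grip (a point): grip point on the axis of the collar: dark ribbed steel cylinder, 44 mm across, standing 50 mm out from the sloping panel over a 60 mm flange whose top is 9 mm off the panel. The point is 32 mm out from the panel, 18 mm below the free end. The point does not turn: z = collar axis, out of the panel, 28 degrees from vertical towards the front; x up the slope, y left
- grind_collar (a joint): turn of the collar, rad, clockwise as seen looking down on its end; setting n clicks at 0.36 (n - 1): setting 1 at 0, setting 6 (last) at 1.80. A white pointer on the flange points at the setting; the settings are groups of one to six raised white dots on the panel above the collar, left to right. About 0.1 N m turns it over a click
- door_hinge (a point): on the upright hinge axis of the chamber door, left end of the grinder's front, 79 mm above the table; turns with the door. Door: steel plate 124 wide x 100 high x 12 mm thick, from 14 to 114 mm above the table. With the door shut this point's axes are the grinder's; the plate reaches 125 mm along its -y, the outer face is 12 mm along its -x
- door_push (a point): point on the door's outer face where to push, 95 mm from the hinge along the door, 30 mm from its free edge, 79 mm above the table, 35 mm below the door's top edge. Its -x axis is the outward normal of the outer face
- chamber_door (a joint): the door's opening, rad: 0 shut and seated on its catch, growing as the free edge swings out towards the robot (clockwise round the hinge seen from above). The ball catch resists from 0.11 rad on, with up to about 5 N at the push point, and snaps the door home below about 0.05 rad
- tamper: coffee tamper, bystander, 58 mm wide, 95 mm high, stands at the right of the grinder; origin at its underside
- pitcher: small steel milk pitcher, bystander, 102 x 68 x 88 mm high, stands at the left of the grinder; origin at its underside
- basket: round steel basket, bystander, 70 mm wide, 24 mm high, lies at the front right of the grinder; origin at its underside

How it is judged:
On the way, in this order (a step that is already met when the one before it is completed fails the run):
1. the collar stands still at setting 5 (within 0.08 rad of 1.44) while the door is open by more than 0.15 rad (value of joint grind_collar between 1.36 and 1.52 rad and velocity of joint grind_collar between -0.05 and 0.05 rad/s and value of joint chamber_door above 0.15 rad), for 0.2 s.
2. the door is shut on its catch (joint under 0.03 rad) with the collar still at setting 5 (value of joint chamber_door below 0.03 rad and value of joint grind_collar between 1.36 and 1.52 rad), for 0.2 s.
At the end, for the whole second after the job is handed in: The collar rests at setting 5 (joint 1.44 rad, within 0.08), the door is shut on its catch (joint under 0.03 rad), and tamper, pitcher and basket stand within 30 mm of where they were, tamper and pitcher upright (within 0.2 rad) (all of step 2 and distance of each of tamper, pitcher, basket from where it was at the start of the episode below 0.03 m and angle between each of tamper, pitcher's own z axis and vertical below 0.2 rad); the robot touches nothing.
It fails at once if the tamper, the pitcher or the basket is shifted by more than 30 mm (distance of any of tamper, pitcher, basket from where it was at the start of the episode above 0.03 m).
It also fails if it takes over 50 s, if anything falls off the work surface, if the arm or the gripper's body presses on something with over 40 N, if the wrist force passes 120 N, or if a joint passes its speed limit or range.

## Working session

There is one attempt and no reset: what is moved stays moved. The work goes in short steps, Python scripts to look and compute and a shell command to move; the robot and the scene stay as the last step left them, time stands still between calls to the robot, and variables do not carry over. Pictures are saved under pics/ and viewed, and the job is handed in when it is done.

```bash
ls; mkdir -p pics
cat > h.py <<'E'
import numpy as np, cv2
from scipy.spatial.transform import Rotation as R
from plant import robot
def q2R(q): return R.from_quat([q[1],q[2],q[3],q[0]]).as_matrix()
def save(name,fn):
    o=robot.get_obs(); im,d=robot.camera(name)
    cv2.imwrite('pics/'+fn+'.png',im[:,:,::-1]); np.savez('pics/'+fn+'.npz',im=im,d=d,p=o['tool_pos'],q=o['orientation']); return im,d
E
python3 - <<'E'
from h import *
o=robot.get_obs(); print({k:np.round(v,4) for k,v in o.items()})
for c in ['scene','top','wrist']:
    print(c,robot.get_calibration(c)); save(c,c+'0')
for c in ['scene','top']:
  for t in ['grinder','collar_grip','door_push','door_hinge','grind_collar','tamper','pitcher','basket']:
    r=robot.look_for(c,t); print(c,t,[(np.round(x['point'],3),round(x['score'],2)) for x in r[:2]])
print(robot.get_obs()['clock'])
E
```

```text
pics
{'clock': np.float64(0.0), 'joint_pos': array([-1.1949,  0.3842,  0.0164,  1.3712, -0.0063,  1.3882, -0.0465]), 'joint_vel': array([ 0.0003,  0.0002, -0.0003,  0.0002,  0.0002,  0.0001,  0.0022]), 'joint_torque': array([ 4.00000e-04, -6.27607e+01,  8.44300e-01, -3.71819e+01,
        1.65000e-02,  1.46000e-02, -0.00000e+00]), 'tool_pos': array([0.2653, 0.5654, 0.2553]), 'orientation': array([ 0.5962, -0.3796,  0.5974,  0.3788]), 'wrist_force': array([-0.1502,  0.3948,  0.4733]), 'ft_torque': array([-0.0299,  0.0606,  0.0238]), 'finger_gap': np.float64(0.0852)}
scene {'vertical_fov': 57.71817335206434, 'cx': 322.89693319003055, 'cy': 199.5373469187434, 'k1': -0.029874772830120296, 'eye': array([ 0.32030189, -0.5562871 ,  0.66956039]), 'attitude': array([ 0.87800065,  0.41998702, -0.10182759, -0.20580794])}
top {'vertical_fov': 47.57341104099403, 'cx': 320.6636209081561, 'cy': 197.19721771920987, 'k1': -0.08881124827592975, 'eye': array([0.51737899, 0.03647917, 1.2119848 ]), 'attitude': array([ 0.70706709,  0.02908528, -0.03169095, -0.70583699])}
wrist {'vertical_fov': 66.717145359
[... 760 characters left out ...]
ind_collar [(array([ 0.612, -0.097,  0.18 ]), 0.61)]
scene tamper [(array([ 0.609, -0.222,  0.022]), 0.87)]
scene pitcher [(array([0.637, 0.086, 0.066]), 0.79)]
scene basket [(array([ 0.522, -0.186,  0.007]), 0.77)]
top grinder [(array([ 0.657, -0.08 ,  0.174]), 0.84)]
top collar_grip [(array([ 0.638, -0.087,  0.164]), 0.71)]
top door_push [(array([ 0.622, -0.083,  0.192]), 0.15)]
top door_hinge [(array([ 0.533, -0.036,  0.111]), 0.83)]
top grind_collar [(array([ 0.621, -0.08 ,  0.192]), 0.95), (array([ 0.522, -0.197,  0.003]), 0.7)]
top tamper [(array([ 0.614, -0.202,  0.022]), 0.78)]
top pitcher [(array([0.649, 0.074, 0.007]), 0.94)]
top basket [(array([ 0.52 , -0.197,  0.005]), 0.9)]
0.95
```

View pics/scene0.png

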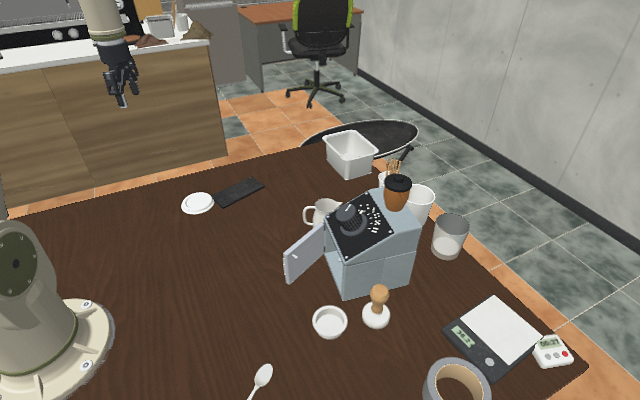

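View pics/top0.png

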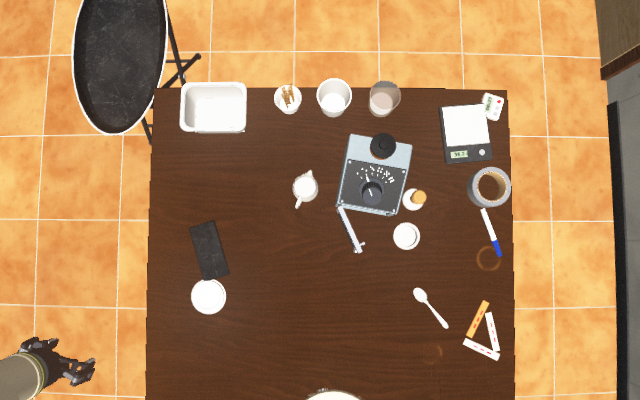

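View pics/wrist0.png

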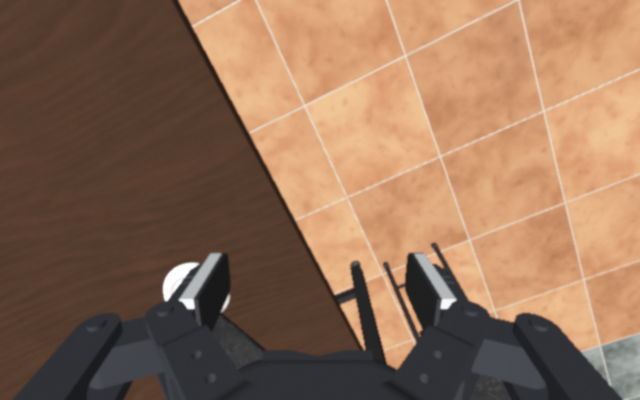

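```bash
cat >> h.py <<'E'
def cloud(cal,d,p=None,q=None):
    H,W=d.shape; f=H/2/np.tan(np.radians(cal['vertical_fov'])/2)
    K=np.array([[f,0,cal['cx']],[0,f,cal['cy']],[0,0,1.]])
    u,v=np.meshgrid(np.arange(W,dtype=float),np.arange(H,dtype=float))
    s=cv2.undistortPoints(np.stack([u.ravel(),v.ravel()],1)[:,None],K,np.array([cal['k1'],0,0,0.]))[:,0].reshape(H,W,2)
    P=np.stack([s[...,0]*d,-s[...,1]*d,-d],-1)
    if 'eye' in cal: return P@q2R(cal['attitude']).T+cal['eye']
    h=cal['hand_eye']; P=P@h[:3,:3].T+h[:3,3]
    return P@q2R(q).T+p
def load(fn,name):
    z=np.load('pics/'+fn+'.npz'); return z['im'],z['d'],cloud(robot.get_calibration(name),z['d'],z['p'],z['q'])
E
python3 - <<'E'
from h import *
print(q2R(robot.get_obs()['orientation']).round(3))
for c in ['top','scene']:
    im,d,P=load(c+'0',c)
    x,y,z=P[...,0],P[...,1],P[...,2]
    box=(x>.5)&(x<.78)&(y>-.19)&(y<0.04)&(z>.12)&(z<.3)
    # normals via RANSAC for tilted plane
    pts=P[box]; rng=np.random.default_rng(0); best=None
    for _ in range(3000):
        a,b,e=pts[rng.choice(len(pts),3,False)]
        n=np.cross(b-a,e-a); l=np.linalg.norm(n)
        if l<1e-6: continue
        n/=l; n*=np.sign(n[2])
        if abs(n[2]-np.cos(np.radians(28)))>.05: continue
        k=np.abs((pts-a)@n)<.0025
        if best is None or k.sum()>best.sum(): best=k
    if best is None: print('none');continue
    q=pts[best]; m=q.mean(0); n=np.linalg.svd(q-m)[2][2]; n*=np.sign(n[2])
    k=np.abs((pts-m)@n)<.003; q=pts[k]; m=q.mean(0); n=np.linalg.svd(q-m)[2][2]; n*=np.sign(n[2])
    yaw=np.degrees(np.arctan2(-n[1],-n[0]))
    print(c,len(q),m.round(4),n.round(3),'tilt',np.degrees(np.arccos(n[2])),'yaw',yaw)
    hgt=(pts-m)@n
    for r in [(.044,.056)]:
        kk=(hgt>r[0])&(hgt<r[1])&(pts[:,0]<m[0]+.04); t=pts[kk]; print('top disc',len(t),t.mean(0).round(4),hgt[kk].mean())
        c0=t.mean(0); foot=c0-n*hgt[kk].mean(); print('foot',foot.round(4),'grip',(foot+.032*n).round(4))
    i=im[box]
    # top face
    kk=(pts[:,2]>.176)&(pts[:,2]<.188)&(hgt<0.01); print('top face',kk.sum(),pts[kk].mean(0) if kk.any() else '')
    # door top
    bd=(x>.42)&(x<.6)&(y>-.15)&(y<.05)&(z>.09)&(z<.125)
    dd=P[bd]; np.save('pics/door_%s.npy'%c,dd); print('door',len(dd)); 
    mm=np.median(dd,0); w=dd[:,:2]-dd[:,:2].mean(0); v=np.linalg.svd(w,full_matrices=False)[2][0]; s=w@v
    print(v.round(3), (dd[:,:2].mean(0)+v*s.min()).round(3),(dd[:,:2].mean(0)+v*s.max()).round(3))
    big=cv2.resize(im[110:270,280:440] if c=='top' else im[170:310,270:430],None,fx=5,fy=5,interpolation=cv2.INTER_CUBIC)[:600,:800]
    cv2.imwrite(f'pics/crop_{c}.png',big[:,:,::-1])
E
```

```text
[[-0.    -0.905  0.425]
 [-0.     0.425  0.905]
 [-1.     0.    -0.   ]]
top 2269 [ 0.6428 -0.0883  0.1579] [-0.454  0.083  0.887] tilt 27.468873562989167 yaw -10.424818270884126
top disc 284 [ 0.6083 -0.0824  0.194 ] 0.04814276129575404
foot [ 0.6301 -0.0864  0.1513] grip [ 0.6156 -0.0837  0.1796]
top face 1412 [ 0.70469254 -0.09820115  0.18080919]
door 370
[-0.938 -0.347] [ 0.604 -0.02 ] [ 0.479 -0.066]
scene 2418 [ 0.6409 -0.1056  0.1593] [-0.457  0.076  0.886] tilt 27.586166858963157 yaw -9.404360663859483
top disc 291 [ 0.6083 -0.0857  0.1949] 0.04801913824934528
foot [ 0.6302 -0.0893  0.1524] grip [ 0.6156 -0.0869  0.1807]
top face 1296 [ 0.69848181 -0.11840876  0.18185567]
door 652
[-0.949 -0.315] [ 0.606 -0.03 ] [ 0.481 -0.072]
```

View pics/crop_top.png

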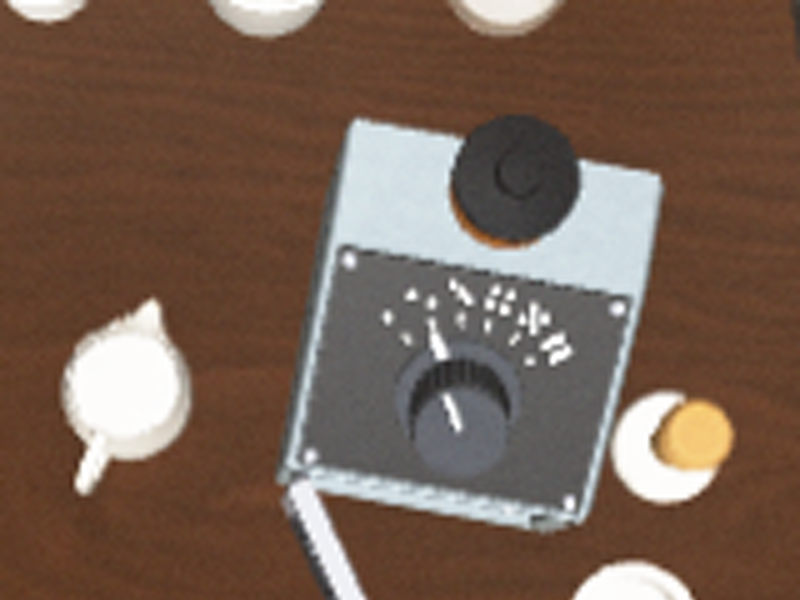

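View pics/crop_scene.png

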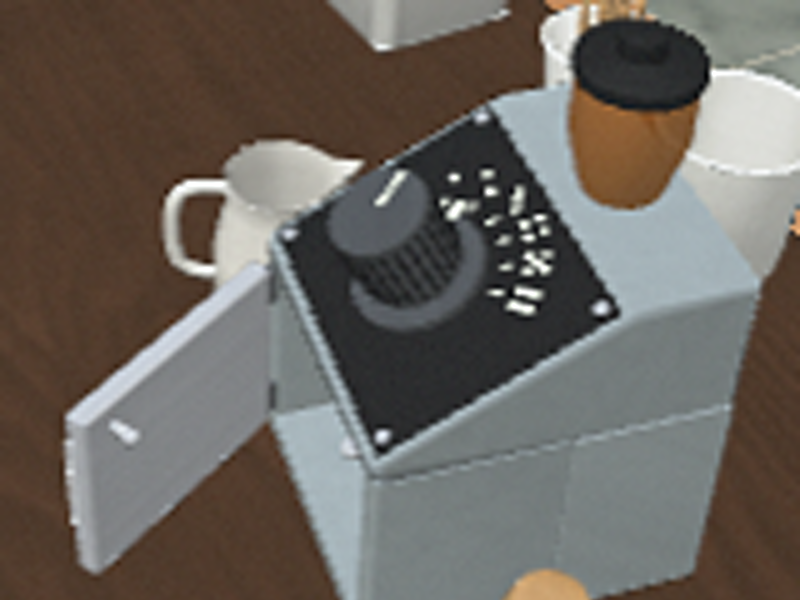

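```bash
python3 -m pendant '[{"tx":-0.03,"ty":-0.5,"tz":-0.37},{"tx":-0.03,"ty":-0.5,"tz":-0.37},{"tx":-0.03,"ty":-0.5,"tz":-0.37},{"tx":-0.03,"ty":-0.5,"tz":-0.37},{"tx":-0.03,"ty":-0.5,"tz":-0.37}]' 0 40
python3 -m pendant '[{"ty":-0.5,"tz":-0.37},{"ty":-0.5,"tz":-0.37},{"ty":-0.5,"tz":-0.37},{"ty":-0.5,"tz":-0.37},{"ty":-0.5,"tz":-0.37}]'
```

```text
invalid input
invalid input
```

```bash
python3 -m pendant '[{"tx":-0.03,"ty":-0.5,"tz":-0.37,"yaw":0},{"tx":-0.03,"ty":-0.5,"tz":-0.37,"yaw":0},{"tx":-0.03,"ty":-0.5,"tz":-0.37,"yaw":0},{"tx":-0.03,"ty":-0.5,"tz":-0.37,"yaw":0},{"tx":-0.03,"ty":-0.5,"tz":-0.37,"yaw":0}]' 0 40
```

```text
clock: 1.45
tool_pos: [0.3844, 0.3449, 0.2686]
orientation: [0.597, -0.379, 0.597, 0.379]
wrist_force: [0.6, 0.4, 0.7]
finger_gap: 0.0853
```

```bash
python3 -m pendant '[{"tx":0,"ty":-0.5,"tz":-0.37,"yaw":0},{"tx":0,"ty":-0.5,"tz":-0.37,"yaw":0},{"tx":0,"ty":-0.5,"tz":-0.37,"yaw":0},{"tx":0,"ty":-0.5,"tz":-0.37,"yaw":0},{"tx":0,"ty":-0.5,"tz":-0.37,"yaw":0}]'
cat >> h.py <<'E'
def togo(tgt,heading=None):
    o=robot.get_obs(); M=q2R(o['orientation']); d=M.T@(np.array(tgt)-o['tool_pos'])/.4
    hd=np.degrees(np.arctan2(M[1,2],M[0,2]))
    print('pos',o['tool_pos'].round(4),'F',o['wrist_force'].round(1),'gap',o['finger_gap'].round(4),'hd',hd.round(1),'shift',d.round(4),'yaw',None if heading is None else round((hd-heading)/180,4),'j7',o['joint_pos'].round(2),o['clock'])
E
python3 -c "
from h import *
togo([.6155,-.085,.27],111)"
```

```text
clock: 1.95
tool_pos: [0.5027, 0.1248, 0.269]
orientation: [0.597, -0.379, 0.596, 0.379]
wrist_force: [1.0, 0.8, -0.6]
finger_gap: 0.0851Traceback (most recent call last):
  File "<string>", line 3, in <module>
    togo([.6155,-.085,.27],111)
    ~~~~^^^^^^^^^^^^^^^^^^^^^^^
  File "h.py", line 22, in togo
    print('pos',o['tool_pos'].round(4),'F',o['wrist_force'].round(1),'gap',o['finger_gap'].round(4),'hd',hd.round(1),'shift',d.round(4),'yaw',None if heading is None else round((hd-heading)/180,4),'j7',o['joint_pos'].round(2),o['clock'])
                                                                           ^^^^^^^^^^^^^^^^^^^^^
AttributeError: 'float' object has no attribute 'round'
```

```bash
sed -i "s/o\['finger_gap'\].round(4)/round(float(o['finger_gap']),4)/" h.py
python3 -c "
from h import *
togo([.6155,-.085,.27],111)"
```

```text
pos [0.5027 0.1248 0.269 ] F [ 1.   0.8 -0.6] gap 0.0851 hd 64.9 shift [-0.0028 -0.478  -0.3551] yaw -0.2563 j7 [-0.61  0.14  0.35  1.66 -0.05  1.35  0.87] 1.95
```

```bash
python3 -m pendant '[{"tx":-0.01,"ty":-0.478,"tz":-0.355,"yaw":-0.256},{"tx":-0.01,"ty":-0.478,"tz":-0.355,"yaw":-0.256},{"tx":-0.01,"ty":-0.478,"tz":-0.355,"yaw":-0.256},{"tx":-0.01,"ty":-0.478,"tz":-0.355,"yaw":-0.256},{"tx":-0.01,"ty":-0.478,"tz":-0.355,"yaw":-0.256}]'
python3 -c "
from h import *
togo([.6155,-.085,.27],111)"
```

```text
clock: 2.45
tool_pos: [0.608, -0.07, 0.2729]
orientation: [-0.439, 0.555, -0.437, -0.555]
wrist_force: [0.6, 1.0, 0.7]
finger_gap: 0.0855
pos [ 0.608  -0.07    0.2729] F [0.6 1.  0.7] gap 0.0855 hd 103.4 shift [ 0.0072 -0.0096 -0.0408] yaw -0.042 j7 [-0.24  0.36  0.42  1.4  -0.15  1.41  1.98] 2.45
```

```bash
python3 -m pendant '[{"tx":0.007,"ty":-0.01,"tz":-0.041,"yaw":-0.042},{"tx":0.007,"ty":-0.01,"tz":-0.041,"yaw":-0.042},{"tx":0.007,"ty":-0.01,"tz":-0.041,"yaw":-0.042},{"tx":0.007,"ty":-0.01,"tz":-0.041,"yaw":-0.042}]'
python3 - <<'E'
from h import *
im,d=save('wrist','w1')
im,d,P=load('w1','wrist')
r=robot.look_for('wrist','grind_collar'); print([(np.round(x['point'],3),round(x['score'],2)) for x in r[:2]])
n0=np.array([-.456,.08,.886]); n0/=np.linalg.norm(n0)
pts=P[(P[...,2]>.1)&(P[...,2]<.25)&(P[...,0]<.68)&(P[...,0]>.53)&(P[...,1]>-.19)&(P[...,1]<.02)]
h=pts@n0; hist,e=np.histogram(h,60); 
b=e[np.argsort(hist)[-8:]]; print(np.sort(b).round(4),hist.max())
best=max(np.arange(h.min(),h.max(),.0005),key=lambda a:((h>a-.001)&(h<a+.001)&(pts[:,2]<.2)).sum()); print('panel h',best)
k=(np.abs(h-best)<.003); q=pts[k]; m=q.mean(0); n=np.linalg.svd(q-m,full_matrices=False)[2][2]; n*=np.sign(n[2]); print('n',n.round(3),m.round(3))
t=pts[np.abs((pts-m)@n-.05)<.003]; print(len(t),t.mean(0).round(4), t.min(0).round(3),t.max(0).round(3))
togo([.6155,-.085,.27],111)
E
```

```text
clock: 2.85
tool_pos: [0.6156, -0.0833, 0.2702]
orientation: [0.402, -0.583, 0.4, 0.583]
wrist_force: [-0.0, 0.4, -0.1]
finger_gap: 0.0852
[(array([ 0.614, -0.088,  0.189]), 0.95)]
[-0.1647 -0.1635 -0.1622 -0.161  -0.1598 -0.1549 -0.1144 -0.1132] 7828
panel h -0.16081699147604842
n [-0.46   0.081  0.884] [ 0.634 -0.096  0.153]
2823 [ 0.6085 -0.0826  0.1931] [ 0.59  -0.103  0.182] [ 0.627 -0.061  0.203]
pos [ 0.6156 -0.0832  0.2704] F [ 0.1 -0.2 -0.1] gap 0.0854 hd 111.1 shift [ 0.0009  0.0019 -0.0041] yaw 0.0003 j7 [-0.2   0.38  0.4   1.37 -0.15  1.41  2.13] 2.95
```

View pics/w1.png

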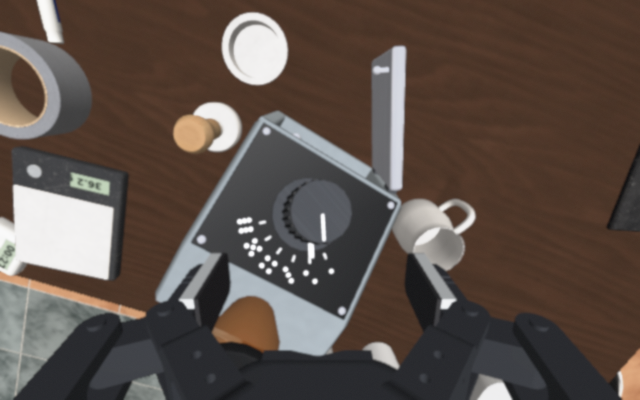

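```bash
python3 -c "
from h import *
togo([.613,-.0836,.197],113)"
```

```text
pos [ 0.6156 -0.0832  0.2704] F [ 0.1 -0.2 -0.1] gap 0.0854 hd 111.1 shift [0.1834 0.0069 0.0011] yaw -0.0108 j7 [-0.2   0.38  0.4   1.37 -0.15  1.41  2.13] 2.95
```

```bash
python3 -m pendant '[{"tx":0.08,"ty":0.007,"tz":0.001,"yaw":-0.011},{"tx":0.14,"ty":0.007,"tz":0.001,"yaw":-0.011},{"tx":0.183,"ty":0.007,"tz":0.001,"yaw":-0.011},{"tx":0.183,"ty":0.007,"tz":0.001,"yaw":-0.011}]'
python3 -m pendant '[{"tx":0,"ty":0,"tz":0,"yaw":0},{"tx":0,"ty":0,"tz":0,"yaw":0},{"tx":0,"ty":0,"tz":0,"yaw":0},{"tx":0,"ty":0,"tz":0,"yaw":0},{"tx":0,"ty":0,"tz":0,"yaw":0}]' 255 40
python3 - <<'E'
from h import *
togo([.613,-.0836,.197],113)
save('scene','s1');im,d=save('wrist','w2')
z=np.load('pics/s1.npz')['im'];cv2.imwrite('pics/s1c.png',cv2.resize(z[130:310,270:450],None,fx=3.3,fy=3.3)[:,:,::-1])
E
```

```text
clock: 3.35
tool_pos: [0.6115, -0.082, 0.1947]
orientation: [0.39, -0.589, 0.389, 0.591]
wrist_force: [-0.8, 0.8, -0.5]
finger_gap: 0.0852
clock: 3.85
tool_pos: [0.6131, -0.0843, 0.1975]
orientation: [-0.391, 0.59, -0.39, -0.589]
wrist_force: [1.6, -4.1, 5.9]
finger_gap: 0.0459
pos [ 0.6131 -0.0843  0.1975] F [ 1.6 -4.1  5.9] gap 0.0459 hd 113.0 shift [ 0.0013 -0.0004  0.0016] yaw -0.0001 j7 [-0.2   0.41  0.38  1.49 -0.16  1.26  2.18] 3.85
```

View pics/s1c.png

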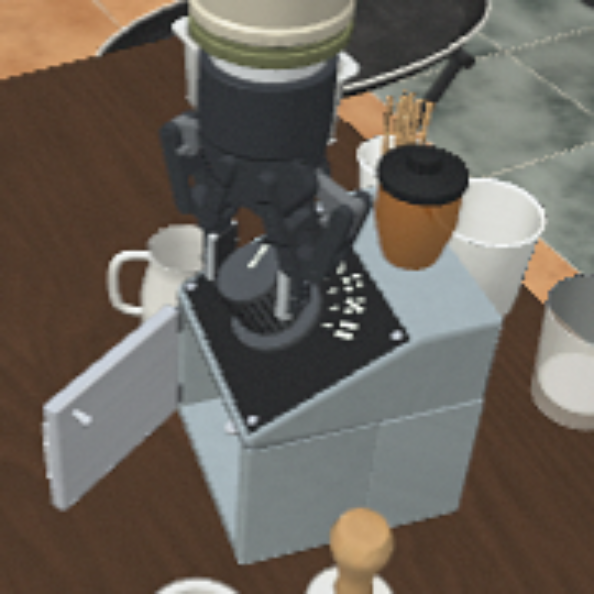

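View pics/w2.png

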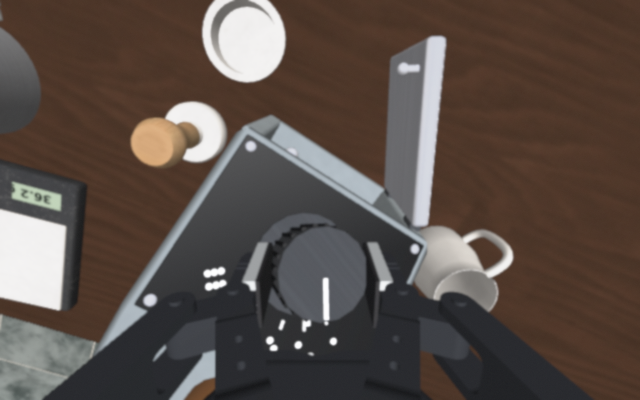

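```bash
python3 -m pendant '[{"tx":0,"ty":0,"tz":0,"yaw":0.04},{"tx":0,"ty":0,"tz":0,"yaw":0.08},{"tx":0,"ty":0,"tz":0,"yaw":0.12},{"tx":0,"ty":0,"tz":0,"yaw":0.16},{"tx":0,"ty":0,"tz":0,"yaw":0.18}]'
python3 - <<'E'
from h import *
togo([.613,-.0836,.197],47)
save('scene','s2')
z=np.load('pics/s2.npz')['im'];cv2.imwrite('pics/s2c.png',cv2.resize(z[130:310,270:450],None,fx=3.3,fy=3.3)[:,:,::-1])
E
```

```text
clock: 4.45
tool_pos: [0.6134, -0.0828, 0.1983]
orientation: [0.542, -0.457, 0.538, 0.456]
wrist_force: [-1.5, 2.8, 0.2]
finger_gap: 0.0426
pos [ 0.6134 -0.0828  0.1983] F [-1.5  2.8  0.2] gap 0.0426 hd 80.4 shift [ 0.0032  0.0007 -0.002 ] yaw 0.1855 j7 [-0.27  0.43  0.49  1.5  -0.21  1.27  1.64] 4.45
```

View pics/s2c.png

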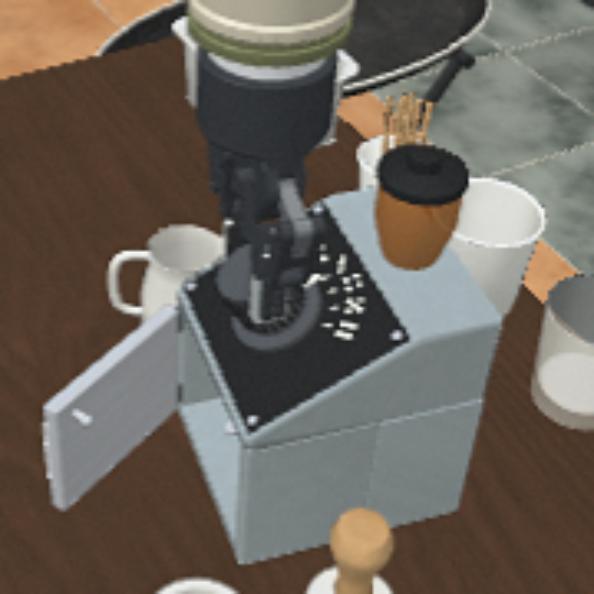

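```bash
python3 -m pendant '[{"tx":0,"ty":0,"tz":0,"yaw":0.04},{"tx":0,"ty":0,"tz":0,"yaw":0.08},{"tx":0,"ty":0,"tz":0,"yaw":0.12},{"tx":0,"ty":0,"tz":0,"yaw":0.16},{"tx":0,"ty":0,"tz":0,"yaw":0.185}]'
python3 - <<'E'
from h import *
togo([.613,-.0836,.197],47)
save('scene','s3');save('wrist','w3')
z=np.load('pics/s3.npz')['im'];cv2.imwrite('pics/s3c.png',cv2.resize(z[130:310,270:450],None,fx=3.3,fy=3.3)[:,:,::-1])
E
```

```text
clock: 5.0
tool_pos: [0.6125, -0.0805, 0.2012]
orientation: [0.651, -0.28, 0.647, 0.283]
wrist_force: [-24.9, 9.8, 34.6]
finger_gap: 0.043
pos [ 0.6125 -0.0805  0.2012] F [-24.9   9.8  34.6] gap 0.043 hd 46.9 shift [ 0.0106 -0.0063 -0.0049] yaw -0.0003 j7 [-0.35  0.44  0.6   1.5  -0.26  1.28  1.1 ] 5.0
```

View pics/s3c.png

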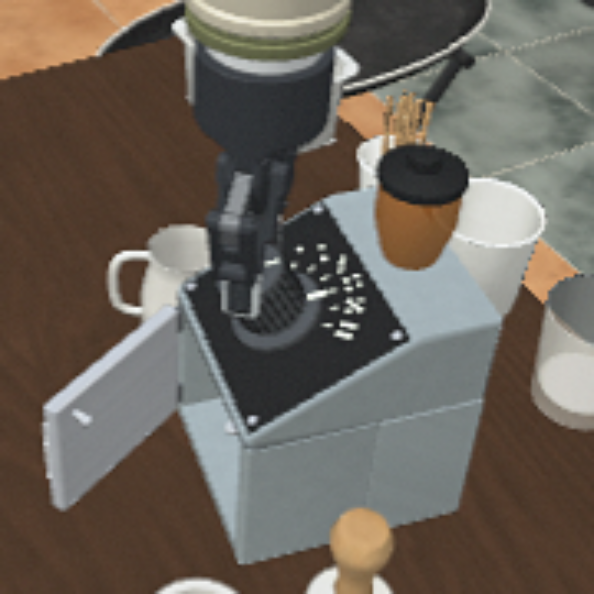

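View pics/w3.png

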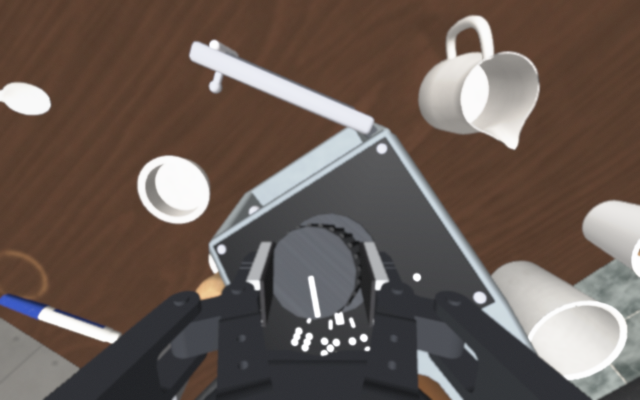

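```bash
python3 -m pendant '[{"tx":0,"ty":0,"tz":0,"yaw":0},{"tx":0,"ty":0,"tz":0,"yaw":0},{"tx":0,"ty":0,"tz":0,"yaw":0},{"tx":0,"ty":0,"tz":0,"yaw":0}]' 0
python3 -m pendant '[{"tx":-0.1,"ty":0,"tz":0,"yaw":-0.03},{"tx":-0.18,"ty":0,"tz":0,"yaw":-0.07},{"tx":-0.18,"ty":0,"tz":0,"yaw":-0.11},{"tx":-0.18,"ty":0,"tz":0,"yaw":-0.15},{"tx":-0.18,"ty":0,"tz":0,"yaw":-0.18}]'
python3 - <<'E'
from h import *
togo([.613,-.0836,.27],80)
save('wrist','w4')
z=np.load('pics/w4.npz')['im'];cv2.imwrite('pics/w4c.png',cv2.resize(z[100:300,200:440],None,fx=3,fy=3)[:,:,::-1])
E
```

```text
clock: 5.5
tool_pos: [0.6123, -0.0807, 0.2016]
orientation: [0.65, -0.28, 0.646, 0.284]
wrist_force: [-0.0, -0.3, -0.0]
finger_gap: 0.0853
clock: 6.0
tool_pos: [0.6123, -0.0814, 0.2736]
orientation: [0.545, -0.452, 0.54, 0.454]
wrist_force: [0.7, 0.5, -0.1]
finger_gap: 0.0854
pos [ 0.6123 -0.0814  0.2736] F [ 0.7  0.5 -0.1] gap 0.0854 hd 79.7 shift [ 0.009  -0.0028 -0.0052] yaw -0.0015 j7 [-0.28  0.38  0.51  1.38 -0.19  1.42  1.61] 6.0
```

View pics/w4c.png

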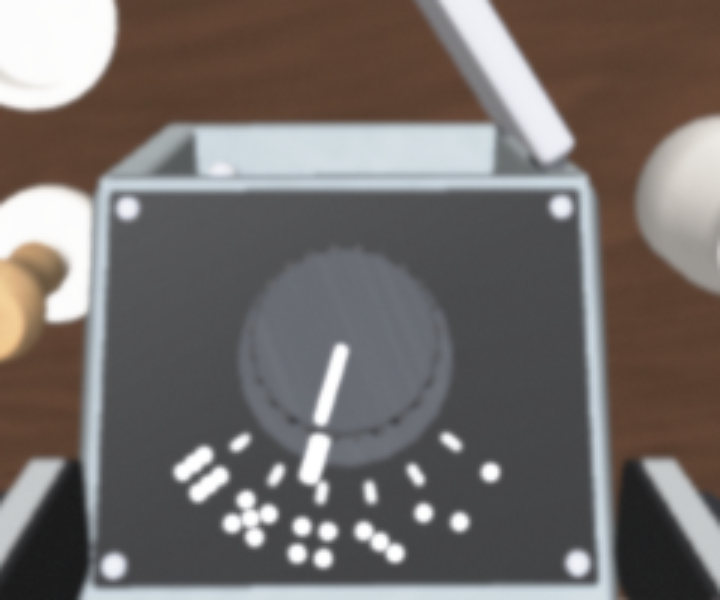

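```bash
cat >> h.py <<'E'
def px2panel(fn,uv):
    z=np.load('pics/'+fn+'.npz'); cal=robot.get_calibration('wrist')
    C=cloud(cal,np.ones(z['d'].shape),z['p'],z['q']); h=cal['hand_eye']
    o=q2R(z['q'])@h[:3,3]+z['p']
    n=np.array([-.457,.081,.886]); n/=np.linalg.norm(n); foot=np.array([.6312,-.0868,.1505])+.003*n
    x=np.array([0,0,1.])-n[2]*n; x/=np.linalg.norm(x); y=np.cross(n,x)
    out=[]
    for u,v in uv:
        r=C[int(round(v)),int(round(u))]-o; p=o+r*((foot-o)@n)/(r@n)-foot
        out.append((round(p@x*1000,1),round(p@y*1000,1),round(np.arctan2(-(p@y),p@x),3)))
    return out
E
python3 - <<'E'
from h import *
c=lambda a:[(200+u/3,100+v/3) for u,v in a]
print('ticks1-6',px2panel('w4',c([(451,442),(415,475),(370,492),(321,491),(277,475),(241,442)])))
print('pointer tip,base',px2panel('w4',c([(311,480),(318,438)])))
togo([.613,-.0836,.197],97)
E
```

```text
ticks1-6 [(np.float64(22.8), np.float64(29.9), np.float64(-0.919)), (np.float64(31.7), np.float64(19.8), np.float64(-0.558)), (np.float64(36.4), np.float64(7.4), np.float64(-0.2)), (np.float64(36.4), np.float64(-5.7), np.float64(0.157)), (np.float64(31.5), np.float64(-18.1), np.float64(0.522)), (np.float64(22.5), np.float64(-28.1), np.float64(0.896))]
pointer tip,base [(np.float64(33.1), np.float64(-8.2), np.float64(0.243)), (np.float64(21.8), np.float64(-6.6), np.float64(0.293))]
pos [ 0.6122 -0.0814  0.2735] F [-0.   0.1 -0.4] gap 0.0859 hd 80.0 shift [ 0.1911 -0.0026 -0.0063] yaw -0.0944 j7 [-0.28  0.38  0.51  1.38 -0.19  1.42  1.62] 6.05
```

```bash
python3 -m pendant '[{"tx":0.06,"ty":-0.003,"tz":-0.006,"yaw":-0.03},{"tx":0.12,"ty":-0.003,"tz":-0.006,"yaw":-0.056},{"tx":0.18,"ty":-0.003,"tz":-0.006,"yaw":-0.056},{"tx":0.191,"ty":-0.003,"tz":-0.006,"yaw":-0.056},{"tx":0.191,"ty":-0.003,"tz":-0.006,"yaw":-0.056}]'
python3 -m pendant '[{"tx":0,"ty":0,"tz":0,"yaw":0},{"tx":0,"ty":0,"tz":0,"yaw":0},{"tx":0,"ty":0,"tz":0,"yaw":0},{"tx":0,"ty":0,"tz":0,"yaw":0},{"tx":0,"ty":0,"tz":0,"yaw":0}]' 255 60
python3 -m pendant '[{"tx":0,"ty":0,"tz":0,"yaw":0.03},{"tx":0,"ty":0,"tz":0,"yaw":0.06},{"tx":0,"ty":0,"tz":0,"yaw":0.09},{"tx":0,"ty":0,"tz":0,"yaw":0.1},{"tx":0,"ty":0,"tz":0,"yaw":0.1}]'
python3 - <<'E'
from h import *
togo([.613,-.0836,.197],72)
save('wrist','w5')
z=np.load('pics/w5.npz')['im'];cv2.imwrite('pics/w5c.png',cv2.resize(z[180:380,200:440],None,fx=3,fy=3)[:,:,::-1])
E
```

```text
clock: 6.55
tool_pos: [0.6128, -0.0835, 0.1964]
orientation: [0.502, -0.499, 0.498, 0.501]
wrist_force: [0.3, 0.0, 0.4]
finger_gap: 0.0854
clock: 7.05
tool_pos: [0.6134, -0.0834, 0.1982]
orientation: [0.502, -0.499, 0.498, 0.501]
wrist_force: [-2.8, 1.9, 6.3]
finger_gap: 0.0425
clock: 7.55
tool_pos: [0.6133, -0.0826, 0.1988]
orientation: [0.574, -0.415, 0.569, 0.418]
wrist_force: [-5.0, 2.1, 4.2]
finger_gap: 0.0422
pos [ 0.6133 -0.0826  0.1988] F [-5.   2.1  4.2] gap 0.0422 hd 72.1 shift [ 0.0044  0.     -0.0027] yaw 0.0005 j7 [-0.3   0.43  0.52  1.5  -0.23  1.27  1.51] 7.55
```

View pics/w5c.png

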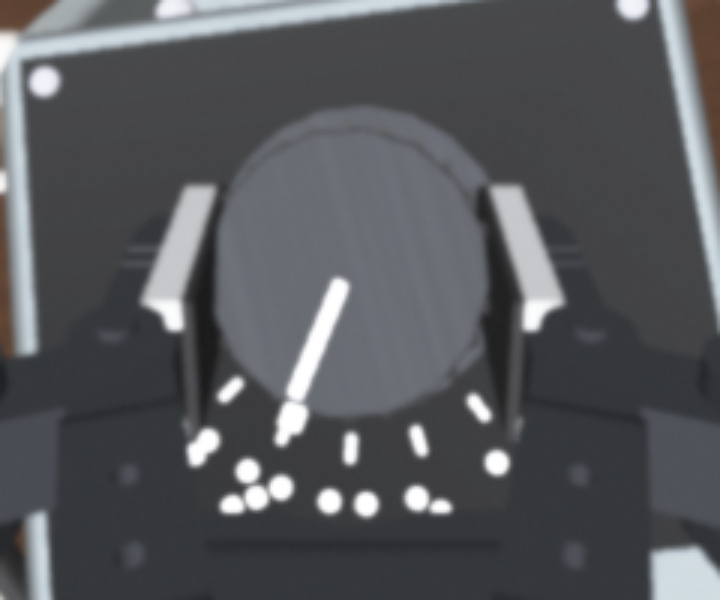

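```bash
python3 - <<'E'
from h import *
c=lambda a:[(200+u/3,180+v/3) for u,v in a]
for r in px2panel('w5',c([(231,389),(283,435),(350,447),(418,440),(478,407)])): print(r[2])
print('ptr',px2panel('w5',c([(291,420),(296,400)])))
E
python3 -m pendant '[{"tx":0,"ty":0,"tz":0,"yaw":0},{"tx":0,"ty":0,"tz":0,"yaw":0},{"tx":0,"ty":0,"tz":0,"yaw":0},{"tx":0,"ty":0,"tz":0,"yaw":0}]' 0
python3 -m pendant '[{"tx":-0.1,"ty":0,"tz":0,"yaw":0},{"tx":-0.18,"ty":0,"tz":0,"yaw":0},{"tx":-0.18,"ty":0,"tz":0,"yaw":-0.02},{"tx":-0.18,"ty":0,"tz":0,"yaw":-0.04},{"tx":-0.18,"ty":0,"tz":0,"yaw":-0.04}]'
python3 - <<'E'
from h import *
togo([.613,-.0836,.27],80)
save('wrist','w6')
z=np.load('pics/w6.npz')['im'];cv2.imwrite('pics/w6c.png',cv2.resize(z[100:300,200:440],None,fx=3,fy=3)[:,:,::-1])
E
```

```text
0.888
0.527
0.153
-0.202
-0.562
ptr [(np.float64(29.6), np.float64(-16.6), np.float64(0.512)), (np.float64(25.9), np.float64(-15.0), np.float64(0.526))]
clock: 8.0
tool_pos: [0.6134, -0.0829, 0.1988]
orientation: [0.574, -0.415, 0.569, 0.418]
wrist_force: [-0.4, 0.5, -0.7]
finger_gap: 0.0851
clock: 8.5
tool_pos: [0.6132, -0.0836, 0.271]
orientation: [0.547, -0.451, 0.541, 0.453]
wrist_force: [-1.2, -0.1, -0.9]
finger_gap: 0.085
pos [ 0.6132 -0.0836  0.271 ] F [-1.2 -0.1 -0.9] gap 0.085 hd 79.4 shift [ 0.0025  0.0006 -0.0001] yaw -0.0032 j7 [-0.28  0.39  0.52  1.39 -0.2   1.41  1.62] 8.5
```

View pics/w6c.png

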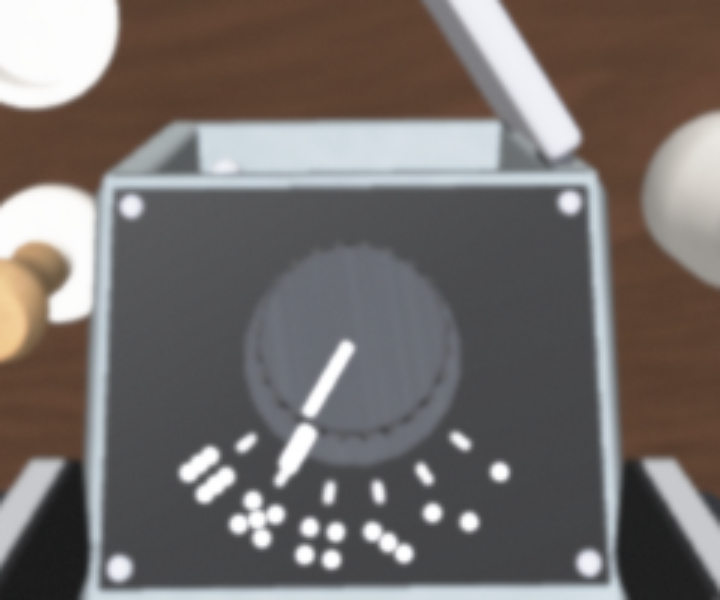

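Run:
```python
from h import *
z=np.load('pics/w6.npz'); im=z['im']; cal=robot.get_calibration('wrist')
m=(im.min(2)>170).astype(np.uint8)
nl,l,s,c=cv2.connectedComponentsWithStats(m)
C=cloud(cal,np.ones(m.shape),z['p'],z['q']); o=q2R(z['q'])@cal['hand_eye'][:3,3]+z['p']
n=np.array([-.457,.081,.886]); n/=np.linalg.norm(n); foot=np.array([.6312,-.0868,.1505])
x=np.array([0,0,1.])-n[2]*n; x/=np.linalg.norm(x); y=np.cross(n,x)
for h in (.002,.010,.050):
  for i in range(1,nl):
    if not(200<c[i][0]<440 and 195<c[i][1]<262 and s[i,4]<300): continue
    vv,uu=np.nonzero(l==i); f=foot+h*n; r=C[vv,uu]-o; p=o+r*(((f-o)@n)/(r@n))[:,None]-f; a,b=p@x,p@y
    w=np.c_[a,b]; w=w-w.mean(0); v=np.linalg.svd(w,full_matrices=False)[2][0]; v*=np.sign(v[0])
    print(h,c[i].round(0),s[i,4],'ang',round(np.arctan2(-b.mean(),a.mean()),3),'line',round(np.arctan2(-v[1],v[0]),3),round(np.hypot(a.mean(),b.mean())*1000))
```

```text
0.002 [309. 226.] 147 ang 0.853 line 0.537 8
0.002 [298. 250.] 137 ang 0.541 line 0.519 29
0.002 [282. 247.] 22 ang 0.902 line 0.859 36
0.002 [353. 247.] 24 ang -0.924 line -0.929 38
0.002 [266. 254.] 83 ang 0.974 line 0.908 50
0.002 [341. 258.] 23 ang -0.564 line -0.569 37
0.002 [366. 257.] 28 ang -0.92 line -0.319 51
0.002 [271. 261.] 80 ang 0.831 line 0.888 50
0.01 [309. 226.] 147 ang 0.788 line 0.537 8
0.01 [298. 250.] 137 ang 0.528 line 0.519 29
0.01 [282. 247.] 22 ang 0.887 line 0.859 36
0.01 [353. 247.] 24 ang -0.909 line -0.929 37
0.01 [266. 254.] 83 ang 0.962 line 0.908 49
0.01 [341. 258.] 23 ang -0.554 line -0.569 37
0.01 [366. 257.] 28 ang -0.908 line -0.319 50
0.01 [271. 261.] 80 ang 0.82 line 0.888 49
0.05 [309. 226.] 147 ang 0.518 line 0.537 10
0.05 [298. 250.] 137 ang 0.46 line 0.519 27
0.05 [282. 247.] 22 ang 0.798 line 0.859 32
0.05 [353. 247.] 24 ang -0.821 line -0.929 33
0.05 [266. 254.] 83 ang 0.892 line 0.908 43
0.05 [341. 258.] 23 ang -0.496 line -0.569 34
0.05 [366. 257.] 28 ang -0.842 line -0.319 44
0.05 [271. 261.] 80 ang 0.758 line 0.888 44
```

Run:
```python
from h import *
for c in ['top','scene']:
    im,d,P=load(c+'0',c); x,y,z=[P[...,i] for i in range(3)]
    k=(x>.44)&(x<.575)&(y>-.11)&(y<.03)&(z>.107)&(z<.122)
    q=P[k]; 
    ln=cv2.fitLine(q[:,:2].astype(np.float32),cv2.DIST_HUBER,0,.01,.01).ravel()
    s=(q[:,:2]-ln[2:])@ln[:2]; print(c,len(q),ln.round(3),'heading',np.degrees(np.arctan2(-abs(ln[1]),-abs(ln[0]))),'ends',(ln[2:]+np.outer([s.min(),s.max()],ln[:2])).round(3).tolist(),q[:,2].mean())
    k2=(x>.44)&(x<.57)&(y>-.12)&(y<.03)&(z>.03)&(z<.1); q=P[k2]; 
    ln=cv2.fitLine(q[:,:2].astype(np.float32),cv2.DIST_HUBER,0,.01,.01).ravel(); print(' face',len(q),ln.round(3))
def pose(a,d,L=.095,H=np.array([.595,-.0175]),psi=np.radians(-10.2)):
    t=psi-a; X=np.array([np.cos(t),np.sin(t)]); Y=np.array([-X[1],X[0]])
    return (H-X*(.012+d)-Y*L).round(4),round(80-np.degrees(a),1)
for a in [.96,.7,.45,.2,.1,.0,-.03]: print(a,pose(a,.011),pose(a,.045))
togo([.4835,-.002,.22],25)
```

```text
top 218 [ 0.91   0.414  0.526 -0.041] heading -155.51656 ends [[0.478, -0.063], [0.576, -0.019]] 0.11282974272248378
 face 92 [ 0.912  0.41   0.526 -0.033]
scene 267 [ 0.909  0.417  0.515 -0.051] heading -155.33899 ends [[0.481, -0.067], [0.576, -0.023]] 0.11315501328627968
 face 701 [ 0.913  0.407  0.529 -0.048]
0.96 (array([ 0.4991, -0.0365]), np.float64(25.0)) (array([ 0.4849, -0.0056]), np.float64(25.0))
0.7 (array([ 0.5072, -0.0605]), np.float64(39.9)) (array([ 0.4855, -0.0343]), np.float64(39.9))
0.45 (array([ 0.5206, -0.0809]), np.float64(54.2)) (array([ 0.4931, -0.0609]), np.float64(54.2))
0.2 (array([ 0.5386, -0.0973]), np.float64(68.5)) (array([ 0.507 , -0.0848]), np.float64(68.5))
0.1 (array([ 0.5468, -0.1025]), np.float64(74.3)) (array([ 0.5141, -0.0932]), np.float64(74.3))
0.0 (array([ 0.5555, -0.1069]), np.float64(80.0)) (array([ 0.5221, -0.1009]), np.float64(80.0))
-0.03 (array([ 0.5582, -0.1081]), np.float64(81.7)) (array([ 0.5246, -0.1031]), np.float64(81.7))
pos [ 0.6131 -0.0836  0.2708] F [-0.5 -0.3 -0.6] gap 0.0855 hd 79.3 shift [0.1271 0.3567 0.1391] yaw 0.3016 j7 [-0.28  0.39  0.52  1.39 -0.2   1.41  1.61] 8.55
```

```bash
python3 -m pendant '[{"tx":0,"ty":0.11,"tz":0.043,"yaw":0.03},{"tx":0,"ty":0.22,"tz":0.086,"yaw":0.07},{"tx":0,"ty":0.32,"tz":0.125,"yaw":0.11},{"tx":0,"ty":0.357,"tz":0.139,"yaw":0.15},{"tx":0,"ty":0.357,"tz":0.139,"yaw":0.19}]' 255 40
python3 -c "
from h import *
togo([.482,-.001,.102],25)"
```

```text
clock: 9.05
tool_pos: [0.4814, -0.0006, 0.2709]
orientation: [0.656, -0.267, 0.651, 0.272]
wrist_force: [0.3, 0.4, 0.5]
finger_gap: 0.0122
pos [ 0.4814 -0.0006  0.2709] F [0.3 0.4 0.5] gap 0.0122 hd 44.9 shift [ 0.4223 -0.0035 -0.0035] yaw 0.1103 j7 [-0.56  0.05  0.53  1.75 -0.04  1.34  0.76] 9.05
```

```bash
python3 -m pendant '[{"tx":0.1,"ty":0,"tz":0,"yaw":0.04},{"tx":0.2,"ty":0,"tz":0,"yaw":0.08},{"tx":0.3,"ty":0,"tz":0,"yaw":0.11},{"tx":0.4,"ty":0,"tz":0,"yaw":0.11},{"tx":0.422,"ty":0,"tz":0,"yaw":0.11}]'
python3 - <<'E'
from h import *
save('wrist','w7');save('scene','s7')
z=np.load('pics/s7.npz')['im'];cv2.imwrite('pics/s7c.png',cv2.resize(z[130:310,250:450],None,fx=3,fy=3)[:,:,::-1])
togo([.507,-.06,.102],40)
E
```

```text
clock: 9.55
tool_pos: [0.479, 0.0008, 0.0982]
orientation: [0.69, -0.15, 0.691, 0.156]
wrist_force: [-1.3, 0.5, 0.3]
finger_gap: 0.0002
pos [0.4811 0.0008 0.1014] F [0.1 0.4 0.3] gap -0.0001 hd 25.0 shift [-0.0028 -0.165  -0.0056] yaw -0.0833 j7 [-0.53  0.24  0.53  1.97 -0.16  0.97  0.51] 9.65
```

View pics/s7c.png

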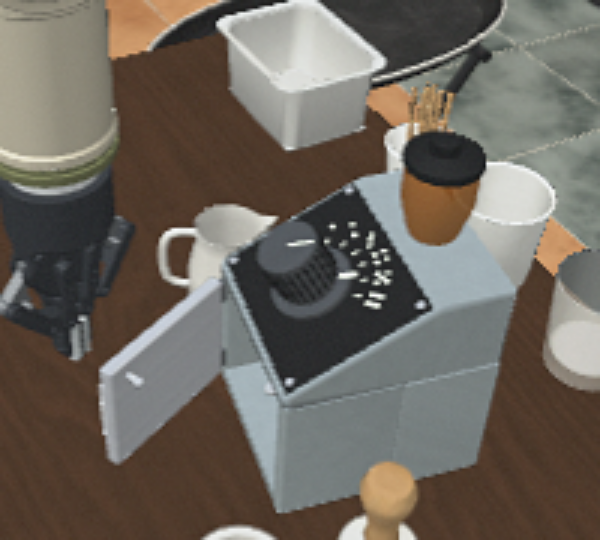

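View pics/w7.png

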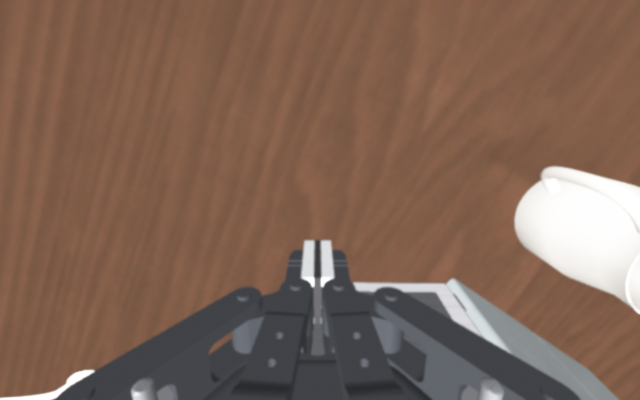

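```bash
python3 -m pendant '[{"tx":0,"ty":-0.04,"tz":-0.001,"yaw":0},{"tx":0,"ty":-0.08,"tz":-0.002,"yaw":0},{"tx":0,"ty":-0.11,"tz":-0.003,"yaw":-0.03},{"tx":0,"ty":-0.14,"tz":-0.005,"yaw":-0.06},{"tx":0,"ty":-0.165,"tz":-0.006,"yaw":-0.083}]'
python3 - <<'E'
from h import *
togo([.5206,-.0809,.102],54)
togo([.5386,-.0973,.102],68.5)
E
```

```text
clock: 10.15
tool_pos: [0.5087, -0.0608, 0.1036]
orientation: [0.667, -0.24, 0.662, 0.245]
wrist_force: [-0.5, -0.4, -0.6]
finger_gap: 0.0002
pos [ 0.5087 -0.0608  0.1036] F [-0.5 -0.4 -0.6] gap 0.0002 hd 40.1 shift [ 0.0038 -0.0575 -0.0096] yaw -0.0771 j7 [-0.38  0.3   0.52  1.89 -0.19  0.99  0.92] 10.15
pos [ 0.5087 -0.0608  0.1036] F [-0.5 -0.4 -0.6] gap 0.0002 hd 40.1 shift [ 0.0037 -0.1178 -0.0017] yaw -0.1576 j7 [-0.38  0.3   0.52  1.89 -0.19  0.99  0.92] 10.15
```

```bash
python3 -m pendant '[{"tx":0.001,"ty":-0.023,"tz":-0.004,"yaw":-0.03},{"tx":0.003,"ty":-0.046,"tz":-0.008,"yaw":-0.062},{"tx":0.004,"ty":-0.07,"tz":-0.009,"yaw":-0.095},{"tx":0.004,"ty":-0.094,"tz":-0.006,"yaw":-0.126},{"tx":0.004,"ty":-0.118,"tz":-0.002,"yaw":-0.158}]'
python3 - <<'E'
from h import *
togo([.5555,-.1069,.102],80)
save('scene','s8')
z=np.load('pics/s8.npz')['im'];cv2.imwrite('pics/s8c.png',cv2.resize(z[130:310,250:450],None,fx=3,fy=3)[:,:,::-1])
E
```

```text
clock: 10.65
tool_pos: [0.5404, -0.0981, 0.1048]
orientation: [0.588, -0.399, 0.58, 0.4]
wrist_force: [-0.4, 0.9, 0.2]
finger_gap: -0.0001
pos [ 0.5404 -0.0981  0.1048] F [-0.4  0.9  0.2] gap -0.0001 hd 68.8 shift [ 0.0071 -0.0433 -0.007 ] yaw -0.0624 j7 [-0.23  0.36  0.44  1.8  -0.19  1.02  1.48] 10.65
```

View pics/s8c.png

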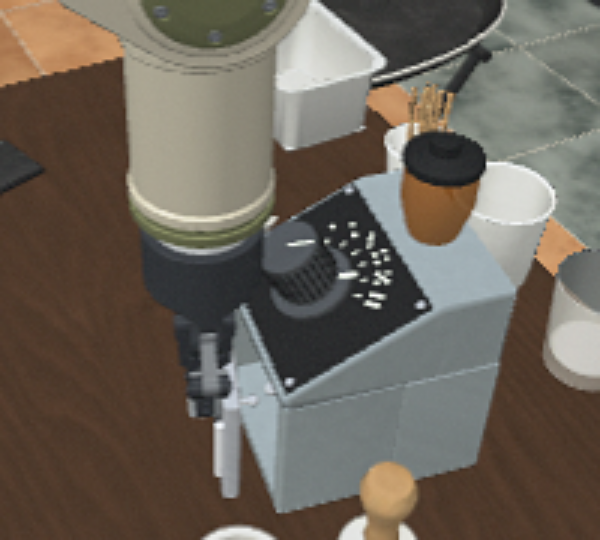

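```bash
python3 -m pendant '[{"tx":0,"ty":0.1,"tz":0,"yaw":0.0},{"tx":0,"ty":0.16,"tz":0,"yaw":0.04},{"tx":0,"ty":0.16,"tz":0,"yaw":0.08},{"tx":0,"ty":0.16,"tz":0,"yaw":0.12},{"tx":0,"ty":0.16,"tz":0,"yaw":0.16}]' 
python3 -m pendant '[{"tx":0,"ty":0,"tz":0,"yaw":0.045},{"tx":0,"ty":0,"tz":0,"yaw":0.09},{"tx":0,"ty":0,"tz":0,"yaw":0.135},{"tx":0,"ty":0,"tz":0,"yaw":0.18},{"tx":0,"ty":0,"tz":0,"yaw":0.22}]'
python3 - <<'E'
from h import *
togo([.480,-.094,.085],-10)
E
```

```text
clock: 11.2
tool_pos: [0.4827, -0.0762, 0.1069]
orientation: [0.67, -0.24, 0.66, 0.242]
wrist_force: [-0.3, -0.1, -0.8]
finger_gap: 0.0002
clock: 11.7
tool_pos: [0.4839, -0.0762, 0.1091]
orientation: [0.713, 0.004, 0.701, 0.002]
wrist_force: [-0.1, 1.1, -0.3]
finger_gap: -0.0001
pos [ 0.4839 -0.0762  0.1091] F [-0.1  1.1 -0.3] gap -0.0001 hd -0.2 shift [ 0.0596 -0.045  -0.0105] yaw 0.0543 j7 [-0.45  0.24  0.63  1.96 -0.18  0.98  0.26] 11.7
```

```bash
python3 -m pendant '[{"tx":0.02,"ty":-0.015,"tz":-0.01,"yaw":0.02},{"tx":0.04,"ty":-0.03,"tz":-0.02,"yaw":0.04},{"tx":0.06,"ty":-0.045,"tz":-0.02,"yaw":0.054},{"tx":0.06,"ty":-0.045,"tz":-0.02,"yaw":0.054},{"tx":0.06,"ty":-0.045,"tz":-0.02,"yaw":0.054}]' 75
python3 - <<'E'
from h import *
save('scene','s9')
z=np.load('pics/s9.npz')['im'];cv2.imwrite('pics/s9c.png',cv2.resize(z[130:310,250:450],None,fx=3,fy=3)[:,:,::-1])
P=load('s9','scene')[2]
print('height/pos samples')
x,y,zz=[P[...,i] for i in range(3)]
k=(x>.4)&(x<.6)&(y<-.02)&(y>-.2)&(zz>.12)&(zz<.2)
togo([.523,-.101,.085],-10)
E
```

```text
clock: 12.2
tool_pos: [0.4767, -0.094, 0.0854]
orientation: [0.71, 0.065, 0.699, -0.058]
wrist_force: [-0.3, 0.3, 0.6]
finger_gap: 0.0599
height/pos samples
pos [ 0.4768 -0.0938  0.0855] F [-0.1 -0.5 -0. ] gap 0.0606 hd -9.9 shift [0.003  0.0021 0.1168] yaw 0.0005 j7 [-0.43  0.28  0.65  1.99 -0.23  0.93  0.16] 12.25
```

View pics/s9c.png

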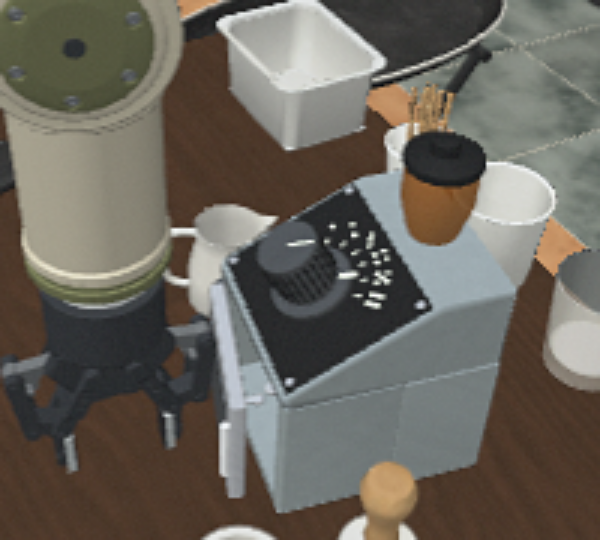

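Run:
```python
from h import *
im,d,P=load('s9','scene'); z=np.load('pics/s9.npz'); T=(P-z['p'])@q2R(z['q'])
u,v=np.meshgrid(np.arange(640),np.arange(400))
k=(u<328)&(u>250)&(d>0)&(im.max(2)<110)&(np.abs(T[...,1])<.06)&(np.abs(T[...,2])<.1)&(T[...,0]<.04)
for a in np.arange(-.13,.03,.01):
    m=k&(T[...,0]>=a)&(T[...,0]<a+.01); t=T[m]
    if len(t): print(round(a,3),len(t),'world z',round(z['p'][2]-a,3),'tz',np.percentile(t[:,2],[1,99]).round(3))
```

```text
-0.13 164 world z 0.215 tz [-0.038  0.033]
-0.12 149 world z 0.205 tz [-0.038  0.032]
-0.11 62 world z 0.195 tz [-0.038  0.032]
-0.1 39 world z 0.185 tz [-0.04   0.039]
-0.09 252 world z 0.175 tz [-0.066  0.066]
-0.08 227 world z 0.165 tz [-0.065  0.066]
-0.07 149 world z 0.155 tz [-0.065  0.064]
-0.06 169 world z 0.145 tz [-0.062  0.064]
-0.05 135 world z 0.135 tz [-0.062  0.062]
-0.04 203 world z 0.125 tz [-0.06  0.06]
-0.03 61 world z 0.115 tz [-0.057  0.055]
-0.02 46 world z 0.105 tz [-0.042  0.086]
-0.01 46 world z 0.095 tz [-0.042  0.082]
-0.0 38 world z 0.085 tz [-0.042  0.082]
0.01 25 world z 0.075 tz [-0.038  0.082]
0.02 8 world z 0.065 tz [0.075 0.082]
```

```bash
python3 -m pendant '[{"tx":0.03,"ty":0,"tz":0,"yaw":0},{"tx":0.057,"ty":0,"tz":0,"yaw":0},{"tx":0.057,"ty":0,"tz":0.02,"yaw":0},{"tx":0.057,"ty":0,"tz":0.035,"yaw":0},{"tx":0.057,"ty":0,"tz":0.05,"yaw":0}]'
python3 -c "
from h import *
togo([.508,-.099,.062],-10)"
```

```text
clock: 12.75
tool_pos: [0.4969, -0.0973, 0.0627]
orientation: [0.71, 0.064, 0.699, -0.058]
wrist_force: [-7.0, -0.3, 2.6]
finger_gap: 0.0605
pos [ 0.4969 -0.0973  0.0627] F [-7.  -0.3  2.6] gap 0.0605 hd -9.9 shift [0.0022 0.0006 0.028 ] yaw 0.0004 j7 [-0.39  0.36  0.63  1.95 -0.28  0.9   0.21] 12.75
```

```bash
python3 -m pendant '[{"tx":0,"ty":0,"tz":0.005,"yaw":0},{"tx":0,"ty":0,"tz":0.01,"yaw":0},{"tx":0,"ty":0,"tz":0.015,"yaw":0},{"tx":0,"ty":0,"tz":0.02,"yaw":0},{"tx":0,"ty":0,"tz":0.02,"yaw":0}]'
python3 - <<'E'
from h import *
togo([.508,-.099,.062],-10)
save('scene','s10')
z=np.load('pics/s10.npz')['im'];cv2.imwrite('pics/s10c.png',cv2.resize(z[130:310,250:450],None,fx=3,fy=3)[:,:,::-1])
E
```

```text
clock: 13.25
tool_pos: [0.5053, -0.0987, 0.0631]
orientation: [0.71, 0.064, 0.699, -0.058]
wrist_force: [0.8, 0.3, 1.3]
finger_gap: 0.0603
pos [ 0.5053 -0.0987  0.0631] F [0.8 0.3 1.3] gap 0.0603 hd -9.9 shift [0.0028 0.0003 0.0068] yaw 0.0005 j7 [-0.39  0.38  0.63  1.93 -0.29  0.9   0.21] 13.25
```

View pics/s10c.png

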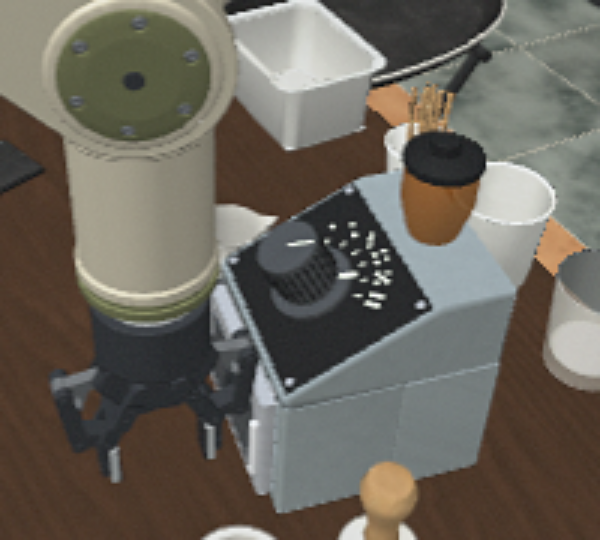

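```bash
python3 -m pendant '[{"tx":0,"ty":0,"tz":0.005,"yaw":0},{"tx":0,"ty":0,"tz":0.01,"yaw":0},{"tx":0,"ty":0,"tz":0.01,"yaw":0}]'; python3 -m pendant '[{"tx":0,"ty":0,"tz":0.005,"yaw":0},{"tx":0,"ty":0,"tz":0.008,"yaw":0},{"tx":0,"ty":0,"tz":0.008,"yaw":0}]'
```

```text
clock: 13.6
tool_pos: [0.5055, -0.0986, 0.0619]
orientation: [0.707, 0.065, 0.702, -0.057]
wrist_force: [-15.5, 2.4, 5.1]
finger_gap: 0.0604
clock: 13.9
tool_pos: [0.5049, -0.0986, 0.0608]
orientation: [0.704, 0.066, 0.704, -0.057]
wrist_force: [-16.8, 3.0, 6.9]
finger_gap: 0.0606
```

```bash
python3 -m pendant '[{"tx":0,"ty":0,"tz":-0.05,"yaw":0},{"tx":-0.03,"ty":0,"tz":-0.15,"yaw":0},{"tx":-0.1,"ty":0,"tz":-0.2,"yaw":0},{"tx":-0.2,"ty":0,"tz":-0.2,"yaw":0},{"tx":-0.3,"ty":0,"tz":-0.2,"yaw":0}]'
python3 - <<'E'
from h import *
save('scene','s11');save('top','t11')
z=np.load('pics/s11.npz')['im'];a=cv2.resize(z[150:310,300:440],None,fx=3,fy=3)
z=np.load('pics/t11.npz')['im'];b=cv2.resize(z[110:270,300:420],None,fx=3,fy=3)
cv2.imwrite('pics/s11c.png',np.hstack([a,b])[:,:,::-1])
togo([.508,-.099,.062],-10)
for c in ['scene','top']:
  for t in ['tamper','pitcher','basket']:
    r=robot.look_for(c,t); print(c,t,[(np.round(x['point'],3),round(x['score'],2)) for x in r[:1]])
for n,c in (('s11','scene'),('t11','top')):
    P=load(n,c)[2]; o=np.array([.6676,-.0936,0]); ps=np.radians(-10.2); G=(P-o)@np.array([[np.cos(ps),-np.sin(ps),0],[np.sin(ps),np.cos(ps),0],[0,0,1]])
    k=(G[...,0]>-.15)&(G[...,0]<-.07)&(np.abs(G[...,1])<.075)&(G[...,2]>.02)&(G[...,2]<.117)
    g=G[k]; print(c,len(g))
    for a in np.arange(-.07,.07,.02):
        m=g[(g[:,1]>a)&(g[:,1]<a+.02)]
        if len(m)>3: print(round(a,2),len(m),np.percentile(m[:,0],[5,50,95]).round(3),m[:,2].max().round(3))
E
```

```text
clock: 14.4
tool_pos: [0.425, -0.0862, 0.1821]
orientation: [0.704, 0.066, 0.705, -0.057]
wrist_force: [1.6, -0.4, 0.2]
finger_gap: 0.0604
pos [ 0.429  -0.0867  0.186 ] F [-0.2 -0.1  0.3] gap 0.0602 hd -10.0 shift [ 0.3117 -0.001   0.1974] yaw 0.0001 j7 [-0.54  0.    0.69  1.99 -0.02  1.14 -0.02] 14.5
scene tamper [(array([ 0.608, -0.222,  0.02 ]), 0.86)]
scene pitcher [(array([0.63 , 0.083, 0.058]), 0.7)]
scene basket [(array([ 0.524, -0.185,  0.008]), 0.59)]
top tamper [(array([ 0.615, -0.201,  0.022]), 0.93)]
top pitcher [(array([0.648, 0.071, 0.007]), 0.72)]
top basket [(array([0.647, 0.07 , 0.007]), 0.57)]
scene 1069
-0.07 290 [-0.1   -0.092 -0.083] 0.117
-0.05 121 [-0.097 -0.096 -0.083] 0.117
-0.03 125 [-0.097 -0.097 -0.086] 0.117
-0.01 115 [-0.098 -0.097 -0.086] 0.116
0.01 94 [-0.097 -0.097 -0.087] 0.117
0.03 96 [-0.097 -0.096 -0.086] 0.117
0.05 62 [-0.096 -0.094 -0.074] 0.117
top 417
-0.07 51 [-0.102 -0.095 -0.085] 0.116
-0.05 62 [-0.099 -0.094 -0.086] 0.116
-0.03 60 [-0.099 -0.095 -0.087] 0.117
-0.01 61 [-0.099 -0.095 -0.087] 0.117
0.01 58 [-0.099 -0.095 -0.087] 0.116
0.03 59 [-0.099 -0.095 -0.086] 0.117
0.05 56 [-0.097 -0.091 -0.086] 0.117
0.07 7 [-0.085 -0.085 -0.084] 0.117
```

View pics/s11c.png

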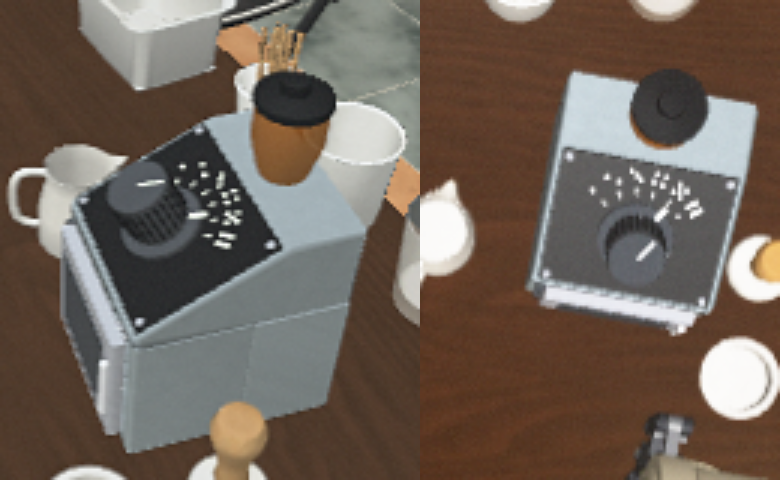

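```bash
python3 -c "
from h import *
print(robot.hand_in())"
```

```text
the job is handed in; nothing more can be done
None
```

I turned the collar from setting 2 to setting 5 with the door open, using two grips. I then pushed the door shut with the outer side of the half-open gripper and handed the job in at about 15 s. The interface reports no verdict, so these are my own last checks:

- **Collar:** the wrist picture after release put the pointer in line with the five-dot tick. It measured 0.52–0.54 rad from the up-slope line, where setting 5 should be 0.54, so the joint was about 1.43 rad. I did not measure it again after shutting the door, but the final pictures still show it at setting 5.
- **Door:** the push force fell to zero as the catch snapped. A further push met a firm stop at about 17 N. The scene camera then shows the door face flat within about 1 mm at 97 mm before the origin, which is the shut position.
- **Bystanders:** the tamper is within about 2 mm of its start in both cameras.
    - **Basket:** it is within about 3 mm in the scene camera. The top camera's search for it returned the pitcher instead, so I discarded that result; the picture shows the basket standing in place.
    - **Pitcher:** it is within about 3 mm in the top camera. The scene camera's point differs by about 11 mm, which I did not follow up.
- **Robot:** the gripper was well clear of everything, with no force on the wrist.

The first grip slipped and left the pointer a quarter of a step past setting 4, so I regripped it. I also changed how I pushed the door because, by the sizes given, the gripper body would have hit the collar.

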